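Press the block flush in the marking nest with the spacer and hold it

TASK

Two small marking nests stand on the worktop, each with a white block that a spring pin keeps off the dark stop at its rear. Take the upright pale spacer block, lower it foot down well into the gap between front rail and block of the nest where the gap is wide enough for it, and with it push that block gently (never above 40 N) back until it is flush against its stop. Finish while still gripping the upright spacer and pressing the block flush, and leave the nest with the narrow gap, its block and everything else alone.

Things in the scene. Friction and masses are not known exactly. Their poses are not given: they have to be found in the camera images.
- spacer_mid (a point): Centre (half-way up) of the spacer: pale square steel block 20x20x98 mm, 90 g, standing upright and loose on the worktop; z along its length, x and y square to its sides. Pinch it across either pair of sides in its upper part, 15 to 45 mm below its top, so that its top end stays clear of the gripper and the fingers clear of the nest.
- spacer_foot (a point): Centre of the spacer's underside, 49 mm below its centre; same axes.
- nest_wide: Fixed aluminium nest, base 112 (x) x 78 (y) x 8 mm; origin: centre of its underside; x from its front to its dark rear stop. In its frame, mm: floor z=8; stop face x=35 (70 wide, up to z=30); cheeks beside the block, inner y=+-24.5, x -3 to 33, up to z=20; front rail 66 wide, inner face x=-29, up to z=24: start gap rail to block 27 to 28.5, fits the spacer.
- nest_narrow: Fixed aluminium nest, base 112 (x) x 78 (y) x 8 mm; origin: centre of its underside; x from its front to its dark rear stop. In its frame, mm: floor z=8; stop face x=35 (70 wide, up to z=30); cheeks beside the block, inner y=+-24.5, x -3 to 33, up to z=20; front rail inner face x=-13, up to z=24: gap rail to block only 11 to 12.5, too narrow. Leave alone.
- wide_gap (a point): Middle of the wide gap at floor height, in nest_wide at x=-15.5, y=0, z=8 mm; axes of the nest. The gap is open at the top and at both ends.
- block_wide_mid (a point): Centre of the white block in nest_wide: 30 (x) x 45 (y) x 20 mm, loose, lying on the nest floor, axes as the nest's; at the start its centre is at x=13 to 14.5 mm in the nest frame, flush against the stop it is at x=20.
- block_narrow_mid (a point): Centre of the same kind of block in nest_narrow. Leave it alone.
- ejector_wide (a joint): Brass spring pin in the rear stop of nest_wide, behind the middle of the block: 0 out (stands 5 mm proud of the stop), 0.005 m when the block is flush. It resists with 1.5 N at first, 3.5 N at flush, and pushes the block away again when let go.
- tape_roll: Bystander: cream roll of tape, 91 mm across, 24 mm high, lying flat; origin at the centre of its underside. Leave alone.
- screwdriver: Bystander: screwdriver with a red handle, 162 mm long, lying; origin at the centre of its underside. Leave alone.
- parts_tray: Bystander: blue open parts tray, 94x127x29 mm; origin at the centre of its underside. Leave alone.
- hex_key: Bystander: dark steel hex key, 26x83 mm, lying; origin at the centre of its underside. Leave alone.
- usb_stick: Bystander: black USB stick, 18x52x9 mm, lying; origin at the centre of its underside. Leave alone.
Things that resemble listed ones, but are neither listed nor needed, are in the scene too. Leave any red or turquoise look-alike of the part that bears block_wide_mid alone.

How it is judged:
On the way:
1. the spacer has been lowered into the wide gap, its foot 12 mm or less above the nest floor (x of spacer_foot in the frame of nest_wide between -0.03 and 0 m and y of spacer_foot in the frame of nest_wide between -0.02 and 0.02 m and z of spacer_foot in the frame of nest_wide below 0.02 m and angle between spacer's own z axis and vertical below 0.2 rad), for 0.1 s.
At the end, for the whole second after the job is handed in: Gripper still grips the upright spacer (tilt under 0.2 rad) in the wide gap, foot at most 12 mm above the nest floor and 20 mm off the middle, pressing the block with over 1.5 N; block on the floor, square to 0.06 rad, flush with the stop to 1.5 mm (pin in over 3.5 mm); all at rest (all of step 1 and x of block_wide_mid in the frame of nest_wide above 0.0185 m and z of block_wide_mid in the frame of nest_wide below 0.0205 m and angle between the x axis of block_wide_mid and the x axis of nest_wide, either way round below 0.06 rad and value of joint ejector_wide above 0.0035 m and contact force between spacer and block_wide above 1.5 N and contact force between the fingers and spacer above 2 N and linear speed of each of spacer, block_wide below 0.02 m/s); the arm keeps its last pose, push and grip.
It fails at once if the spacer presses the block with more than 40 N (contact force between spacer and block_wide above 40 N).
It fails at once if the spacer is pushed against the narrow nest or its block, or that block is moved more than 8 mm (contact force between spacer and nest_narrow above 5 N or contact force between spacer and block_narrow above 5 N or distance of block_narrow_mid from where it was at the start of the episode above 0.008 m).
It fails at once if a bystander is moved more than 30 mm (distance of any of tape_roll, screwdriver, parts_tray, hex_key, usb_stick from where it was at the start of the episode above 0.03 m).
It also fails if it takes over 38 s, if anything falls off the work surface, if the arm or the gripper's body presses on something with over 40 N, if the wrist force passes 120 N, or if a joint passes its speed limit or range.

ROBOT

A 7-joint arm with a two-finger parallel gripper is mounted at the origin on a cart in front of the work surface, level with it; the furniture and walls round the work are solid. World frame = base frame: x ahead of the robot, y to its left, z up, the work surface at z = 0. Lengths are in m, angles in rad, forces in N, time in s.
With the tool pointing down it reaches from about 0.4 to 0.9 m from the base axis. Payload 5.5 kg.
Tool frame: the origin (TCP) lies midway between the tips of the shut fingers; the grasp point (between the pads) lies 19 mm behind it (manip.grip_depth is the distance from the TCP to the grasp point, in m); z points along the fingers, x is the direction in which the jaws open and shut, and the axes are right-handed (so a half turn about z gives the same grasp; the last joint's range is limited). The gripper opens to 92 mm and grips with 3 to 60 N. Pads are 19 mm wide; open, the fingers measure 130 mm over their backs; the gripper's body (75 mm by 190 mm) begins 47 mm behind the grasp point.
Start: joints at [-1.002, 0.501, -0.427, 1.55, 0.221, 1.138, -0.21], TCP at [0.196, 0.62, 0.227] pointing down, gripper open.
Joint ranges: [-2.88, 2.88], [-0.31, 2.03], [-1.54, 1.56], [0.2, 2.42], [-1.41, 4.55], [0.19, 2.02], [-2.57, 2.57]. Speed limits (rad/s): [2.57, 2.57, 3.14, 3.14, 3.14, 3.14, 3.14].

INTERFACE

Orientations are given as a unit quaternion [x, y, z, w].
In Python, from bench import manip, effector, viewer gives the robot as it stands. Calls block until the motion is done:
- manip.move_pose(position, orientation): joint-space move of the TCP to a pose.
- manip.servo_line(position, ori=None, vel=0.15): straight line of the TCP; ori=None keeps the orientation; vel is the mean speed in m/s.
- manip.movej(angles): joint-space move.
- effector.open_jaws() and effector.close(f_grip=None): open the fingers fully, or close them until they stop; f_grip is the grip in N (None keeps the last).
- manip.sleep(seconds).
- manip.solve_ik(position, orientation): joint angles nearest the present ones, or None.
- viewer.get_image(name): name is "side" or "top"; returns the picture (480x640x3 uint8, red, green, blue); there is no depth.
- viewer.get_calibration(name): a dict with "vfov" (degrees; the focal length in pixels is half the picture's height over the tangent of half this angle, whatever the lens; pixels are square), "cx", "cy" (the principal point, pixels), "dist_coeffs" ([k1, k2, p1, p2, k3] as OpenCV has them; the pictures are not rectified), "eye" and "attitude" of the camera in the world. Camera axes: x right, y down, z forward; pixel columns grow to the right and rows downward; lengths in m; the calibration is good to about 2 mm. A picture is of the moment at which its call begins. get_calibration takes no time and is no camera call.
A pose or a line that the arm cannot do raises manip.PlanningError and nothing moves.
- manip.hand_in(): hands the job in, once; it reports no verdict.
Readings, each from a call of its own:
- manip.current_clock(): time.
- manip.current_q(): joint angles.
- manip.current_joint_velocities(): joint speeds.
- manip.current_tau(): joint torques, N m.
- manip.current_tool_pos(): TCP position.
- manip.current_tcp_rot(): TCP orientation.
- manip.current_force(): force on the tool from outside, world axes, zero at the start.
- manip.current_wrist_torque(): the same for the moment, N m.
- manip.current_finger_gap(): finger opening in m.
Only numpy, scipy, OpenCV 4.12 (cv2) and the standard library are available. Lean on these libraries where they do the work, as an engineer would, in place of code of your own. Each camera call takes 0.05 s, during which the arm holds its last target. There are 200 camera calls.

## Working session

There is one attempt and no reset: what is moved stays moved. The work goes in short steps, each a Python script; the robot and the scene stay as the last script left them, time stands still between calls to the robot, and variables do not carry over. Pictures are saved under pics/ and viewed, about 8 in all and at most 12, crops included, and the job is handed in when it is done.

```bash
mkdir -p pics; ls
python3 - <<'E'
from bench import manip, effector, viewer
import cv2
for n in("top","side"):
    im=viewer.get_image(n); cv2.imwrite(f"pics/{n}0.png",im[:,:,::-1]); print(n,viewer.get_calibration(n))
print(manip.current_clock(),manip.current_tcp_rot(),manip.grip_depth)
E
```

```text
pics
top {'vfov': 45.44261866638725, 'cx': 327.2747045678871, 'cy': 244.56173093487894, 'dist_coeffs': array([0.03130429, 0.        , 0.        , 0.        , 0.        ]), 'eye': array([0.48272584, 0.09761859, 1.07888069]), 'attitude': array([ 0.70963082, -0.70205514,  0.04647726, -0.03718251])}
side {'vfov': 57.6788811254546, 'cx': 327.05495158694913, 'cy': 231.83577701010438, 'dist_coeffs': array([0.02009316, 0.        , 0.        , 0.        , 0.        ]), 'eye': array([ 0.41026544, -0.69115861,  0.42274951]), 'attitude': array([ 0.82644637, -0.12740092,  0.0699322 , -0.54393464])}
0.1 [ 8.06534489e-01  5.91186393e-01 -7.28265404e-04  4.86203058e-04] 0.0188
```

View pics/top0.png

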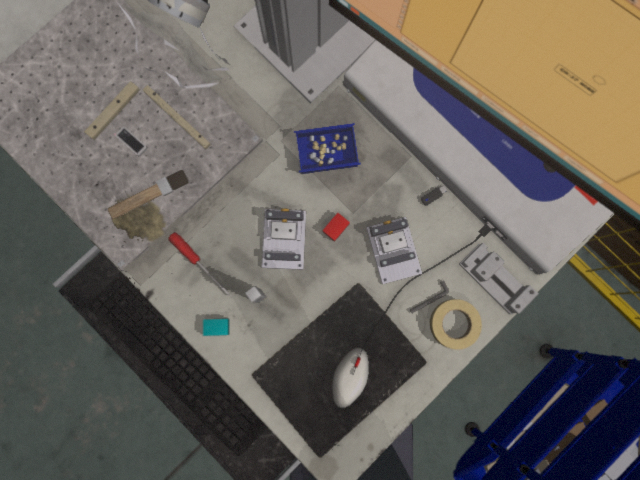

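View pics/side0.png

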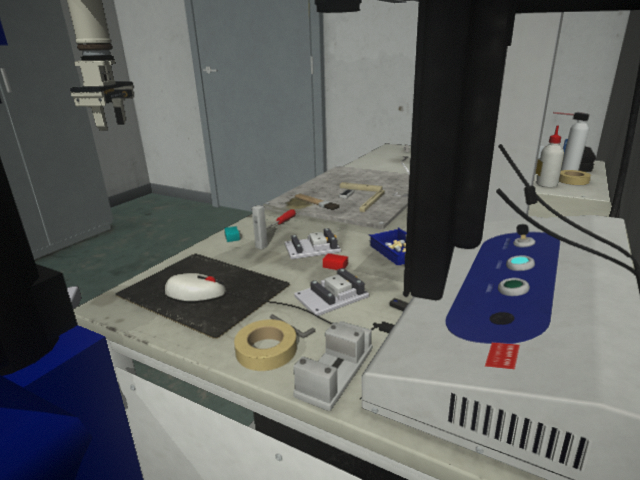

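Top view: the nest candidates are (284,238) and (395,250), plus a grey fixture at (497,277) that isn't listed. The upright spacer's top is at about (255,294), and at (260,228) in the side view. The look-alike blocks are red (336,227) and turquoise (216,326). Next is a close crop.

```bash
cat > h.py <<'E'
import numpy as np, cv2
from scipy.spatial.transform import Rotation as R
from bench import viewer
def cam(n):
    c=viewer.get_calibration(n); f=240/np.tan(np.radians(c["vfov"]/2))
    K=np.array([[f,0,c["cx"]],[0,f,c["cy"]],[0,0,1]]); return K,c["dist_coeffs"],np.array(c["eye"]),R.from_quat(c["attitude"]).as_matrix()
def ray(n,px):
    K,d,e,A=cam(n); p=cv2.undistortPoints(np.array(px,float).reshape(-1,1,2),K,d).reshape(-1,2)
    return e,np.c_[p,np.ones(len(p))]@A.T
def plane(n,px,z):
    e,r=ray(n,px); return e+r*((z-e[2])/r[:,2])[:,None]
def proj(n,P):
    K,d,e,A=cam(n); q=(np.array(P,float).reshape(-1,3)-e)@A
    return cv2.projectPoints(q,np.zeros(3),np.zeros(3),K,d)[0].reshape(-1,2)
E
python3 - <<'E'
from h import *
t=cv2.imread("pics/top0.png"); s=cv2.imread("pics/side0.png")
print(cam("top")[3][:,2],cam("side")[3][:,2])
f=lambda im,x,y,w,h:cv2.resize(im[y:y+h,x:x+w],(400,300),interpolation=cv2.INTER_CUBIC)
c=np.vstack([np.hstack([f(t,240,195,100,75+0),f(t,345,210,100,75)]),np.hstack([f(t,205,260,80,60),f(s,240,195,120,90)])])
cv2.imwrite("pics/crop1.png",c)
print(plane("top",[[255,294],[284,238],[395,250]],0.0).round(3),plane("side",[[260,248],[313,244],[333,290]],0).round(3))
E
```

```text
[ 0.11817173 -0.01248748 -0.99291465] [ 0.25418596  0.88124676 -0.3984892 ]
[[ 0.516  0.218  0.   ]
 [ 0.623  0.166  0.   ]
 [ 0.602 -0.044  0.   ]] [[ 0.511  0.207  0.   ]
 [ 0.63   0.188  0.   ]
 [ 0.613 -0.02   0.   ]]
```

View pics/crop1.png

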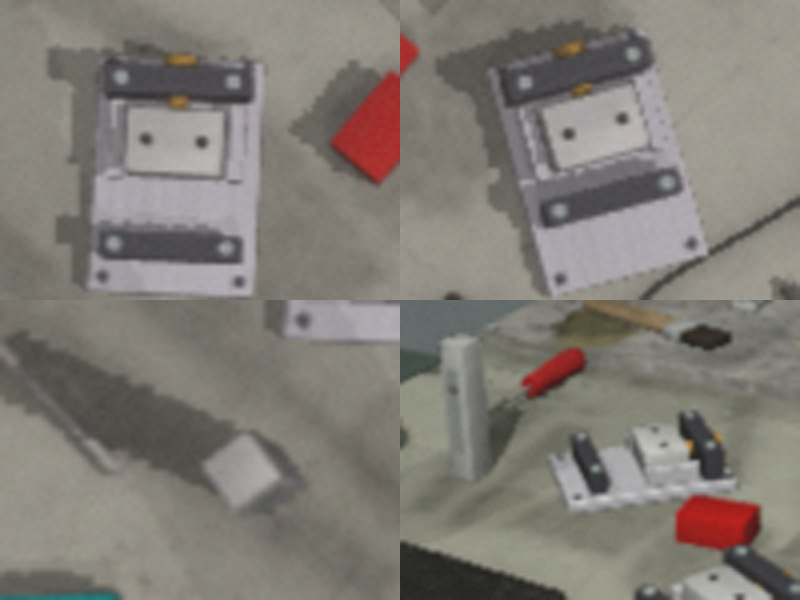

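The left nest (284,238) has the wide gap, and the right one (395,250) is narrow. The pale upright block's top is at (253.6,294). Next I'll measure both with masks.

Run:
```python
from h import *
t=cv2.imread("pics/top0.png")
def rect(x,y,w,h,fn,seed,name,z):
    S=8; c=cv2.resize(t[y:y+h,x:x+w],None,fx=S,fy=S,interpolation=cv2.INTER_CUBIC)
    m=fn(c).astype(np.uint8)*255
    cs=cv2.findContours(m,cv2.RETR_EXTERNAL,cv2.CHAIN_APPROX_NONE)[0]
    k=max(cs,key=lambda k:cv2.contourArea(k) if cv2.pointPolygonTest(k,((seed[0]-x)*S,(seed[1]-y)*S),False)>=0 else -1)
    p=(k.reshape(-1,2)+.5)/S-.5+[x,y]
    P=plane("top",p,z)[:,:2]*1000
    r=cv2.minAreaRect(P.astype(np.float32)); print(name,np.round(r[0],1),np.round(r[1],1),round(r[2],1))
    v=cv2.cvtColor(m,cv2.COLOR_GRAY2BGR); v=cv2.addWeighted(c,.6,v,.4,0); return cv2.resize(v,(260,300))
L=lambda c:c.astype(int)
print("px", t[294,254],t[250,284],t[231,275],t[222,284],t[300,240],t[262,284],t[238,315])
a=rect(255,198,60,78,lambda c:(L(c)[:,:,0]-L(c)[:,:,2]>-3)&(L(c)[:,:,1]>100),(284,262),"plate",.008)
b=rect(265,215,40,30,lambda c:(L(c)[:,:,2]-L(c)[:,:,0]>-2)&(L(c)[:,:,1]>175),(284,229),"block",.028)
for th in (150,160,170):d=rect(240,280,30,30,lambda c:(L(c)[:,:,1]>th),(253.6,294),"spacer",.098)
cv2.imwrite("pics/m1.png",np.hstack([a,b,d]))
# side: triangulate the spacer top & foot
for z,p in((.098,[258,206.4]),(0,[260.4,248.4])): print(plane("side",[p],z)*1000)
print(proj("top",[[.511,.207,.098]]))
```

```text
px [156 159 162] [157 153 157] [151 153 156] [103 114 123] [119 127 129] [176 170 175] [121 129 132]
plate [620.1 166.7] [ 78.8 111.6] 88.2
block [626.9 158.9] [24.8 12.3] 87.7
spacer [513.6 210.7] [17.7 17.5] 38.0
spacer [512.2 206.9] [10.5 11.8] 43.3
spacer [513. 202.] [3.1 1.9] 70.1
[[515.26453651 211.220837    98.        ]]
[[511.25900465 204.6867392    0.        ]]
[[255.23305514 295.36738705]]
```

View pics/m1.png

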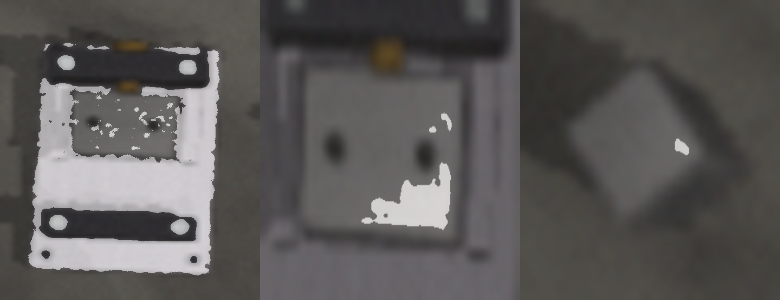

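The plate fits at 78.8x111.6 mm against 78x112 expected, centre (620.1,166.7), yaw −1.8°. The spacer's top from the two views agrees to 2 mm at (514,211). Now I'll pick it up.

```bash
cat >> h.py <<'E'
def down(y): return [np.cos(np.radians(y)/2),np.sin(np.radians(y)/2),0,0]
E
python3 - <<'E'
from h import *
from bench import manip, effector
C=plane("top",[[245.5,293],[253.8,286.5],[261.1,295],[252.1,302]],.098)[:,:2]*1000
print(C.round(1),C.mean(0),[ (round(np.linalg.norm(d),1),round(np.degrees(np.arctan2(d[1],d[0]))%90,1)) for d in np.roll(C,-1,0)-C])
xy=[.5143,.2108]
a=[np.degrees(np.arctan2(d[1],d[0])*1)%90 for d in np.roll(C,-1,0)-C]; psi=np.median(a)
for y in (psi,psi-90,psi+90,psi-180):
    q=manip.solve_ik([*xy,.0442],down(y)); print(round(y,1),None if q is None else np.round(q,2))
for y in (-1.8,178.2,88.2,-91.8):
    q=manip.solve_ik([.6045,.167,.06],down(y)); print(y,None if q is None else np.round(q,2))
E
```

```text
[[514.9 223.6]
 [526.  209.8]
 [511.7 197.1]
 [499.7 212. ]] [513.08264971 210.62925696] [(np.float64(17.8), np.float64(39.0)), (np.float64(19.2), np.float64(41.7)), (np.float64(19.2), np.float64(38.7)), (np.float64(19.1), np.float64(37.5))]
38.9 [-0.3   0.56 -0.17  1.92  0.14  0.68  0.12]
-51.1 [-0.52  0.55  0.1   1.93 -0.09  0.67 -1.26]
128.9 [-0.1   0.59 -0.43  1.91  0.36  0.71  1.51]
-141.1 [-1.31  1.14  1.35  1.95 -1.23  1.22 -1.93]
-1.8 [-0.3   0.62 -0.02  1.74  0.01  0.78 -0.35]
178.2 [ 0.12  0.71 -0.59  1.72  0.49  0.87  2.42]
88.2 [-0.1   0.64 -0.29  1.73  0.24  0.81  1.04]
-91.8 [-0.49  0.63  0.24  1.74 -0.2   0.79 -1.75]
```

Run:
```python
from h import *
from bench import manip, effector
q=down(38.9); xy=[.5139,.2107]
manip.move_pose([*xy,.17],q)
manip.servo_line([*xy,.0442],vel=.12)
print(manip.current_tool_pos(),manip.current_force())
effector.close(45); print("gap",manip.current_finger_gap(),manip.current_force())
manip.servo_line([*xy,.134],vel=.12)
print(manip.current_finger_gap(),manip.current_force())
manip.move_pose([.6045,.1672,.134],down(-1.8))
manip.sleep(.2)
print(manip.current_tool_pos(),manip.current_force(),manip.current_clock())
t=viewer.get_image("top")[:,:,::-1]; s=viewer.get_image("side")[:,:,::-1]
cv2.imwrite("pics/top2.png",t);cv2.imwrite("pics/side2.png",s)
f=lambda im,x,y,w,h:cv2.resize(im[y:y+h,x:x+w],(400,400),interpolation=cv2.INTER_CUBIC)
cv2.imwrite("pics/c2.png",np.hstack([f(t,235,185,100,100),f(s,250,170,100,100)]))
```

```text
[0.51455432 0.2110441  0.04493945] [0.0064596  0.98283985 0.86756076]
gap 0.01961841190242108 [ 0.16980788  0.09612657 -0.21326617]
0.01951325344746145 [-0.12607519 -0.33027222 -0.53175478]
[0.60317298 0.16832868 0.13349537] [-0.10240031 -0.62758279 -1.09392976] 5.95
```

View pics/c2.png

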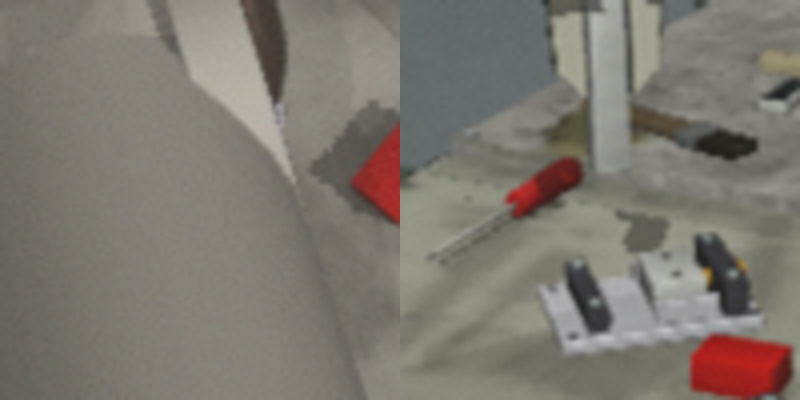

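The spacer is held upright above the nest, with its foot at side pixel (297–308,213). I'll cross-check the foot and nest in the side view.

Run:
```python
from h import *
print("foot front edge",(plane("side",[[297.5,212],[308,213.8]],.0886)*1000).round(1), "expect x .593/.613 y .158")
o=np.array([.6201,.1667,0]); A=R.from_euler("z",-1.8,degrees=True).as_matrix()
N=lambda *p:o+A@(np.array(p)/1000)
P=[N(-56,-39,8),N(56,-39,8),N(-56,39,8),N(-29,-33,24),N(-1.5,-22.5,28),N(-1.5,22.5,28),N(35,-35,30)]
q=proj("side",P); print(((q-[250,170])*4+[400,0]).round(0))
```

```text
foot front edge [[594.1 172.2  88.6]
 [612.8 153.9  88.6]] expect x .593/.613 y .158
[[559. 344.]
 [761. 316.]
 [534. 285.]
 [605. 305.]
 [650. 284.]
 [632. 253.]
 [721. 282.]]
```

Run:
```python
from h import *
from bench import manip
manip.servo_line([.606,.1672,.134],vel=.05); manip.sleep(.2)
f0=np.array(manip.current_force()); print(manip.current_tool_pos(),f0)
for z in (.1,.085,.075,.066,.058):
    p=np.array(manip.current_tool_pos()); manip.servo_line([.606,.1672,z],vel=.06)
    f=np.array(manip.current_force())-f0; print(z,np.array(manip.current_tool_pos()).round(4),f.round(2))
    if np.linalg.norm(f)>6: print("stop");break
manip.sleep(.2);print((np.array(manip.current_force())-f0).round(2),manip.current_clock())
s=viewer.get_image("side")[:,:,::-1]
cv2.imwrite("pics/c3.png",cv2.resize(s[190:280,260:360],(800,600),interpolation=cv2.INTER_CUBIC))
```

```text
[0.60600197 0.167202   0.13404148] [-0.15037937 -0.00095307  0.00063282]
0.1 [0.6061 0.1672 0.0999] [ 0.35  0.35 -0.76]
0.085 [0.6055 0.167  0.0843] [ 0.67  0.44 -1.29]
0.075 [0.6055 0.1671 0.0744] [ 1.04 -0.31 -0.27]
0.066 [0.6054 0.1671 0.0653] [ 0.02 -0.26  0.24]
0.058 [0.6055 0.1671 0.0574] [-0.16 -0.61 -1.54]
[ 1.09 -0.37 -1.35] 8.7167
```

View pics/c3.png

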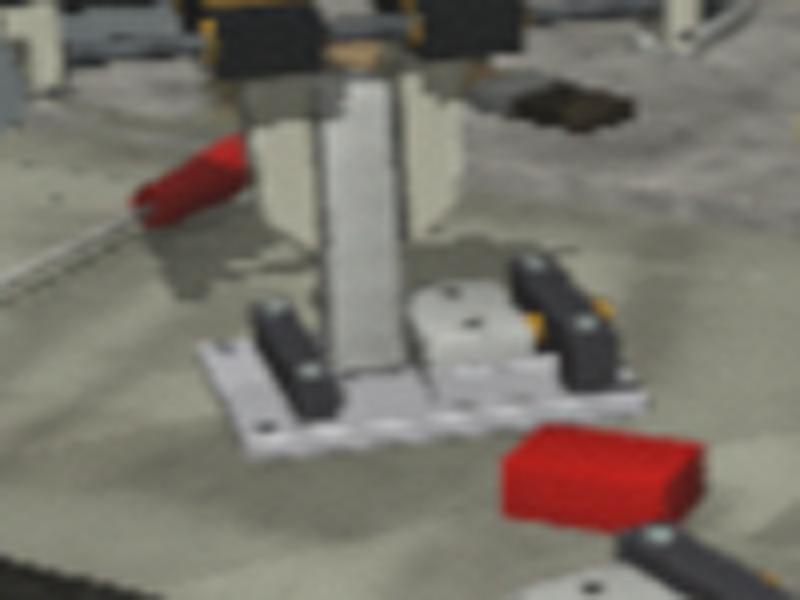

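The spacer is in the gap at (365,370 in the crop), between rail and block, with no contact. Now I'll push in small steps along nest x, watching the force.

```bash
cat > push.py <<'E'
from h import *
from bench import manip
u=np.array([np.cos(np.radians(-1.8)),np.sin(np.radians(-1.8)),0])
def F(n=6):
    a=[]
    for _ in range(n): manip.sleep(.03); a.append(np.array(manip.current_force()))
    return np.mean(a,0)
E
python3 - <<'E'
from push import *
b=np.array([.606,.1672,.0575]); f0=F(8)
for d in np.arange(1,14.1,.75):
    manip.servo_line(b+u*d/1000,vel=.02); f=F()-f0
    print(d,round((np.array(manip.current_tool_pos())-b)@u*1000,2),f.round(1))
    if -f@u>9: break
print(manip.current_clock(),manip.current_finger_gap())
s=viewer.get_image("side")[:,:,::-1]
cv2.imwrite("pics/c4.png",cv2.resize(s[190:280,260:360],(800,600),interpolation=cv2.INTER_CUBIC))
E
```

```text
1.0 0.97 [-0.5  0.3  0.1]
1.75 1.74 [-0.2  0.   0.3]
2.5 2.45 [-0.2  0.   0.1]
3.25 3.26 [-0.2  0.6  0.1]
4.0 4.02 [-0.2  0.2  0. ]
4.75 4.63 [-0.6 -0.   0.1]
5.5 5.42 [-1.   0.6 -0.2]
6.25 5.89 [-3.7  0.5  2.1]
7.0 7.02 [-3.1  0.8  1. ]
7.75 7.83 [-2.8  1.  -0.3]
8.5 8.45 [-3.1  0.7 -0.4]
9.25 9.24 [-3.6  0.9 -0.3]
10.0 9.95 [-3.7  0.8 -0.6]
10.75 10.48 [-5.2  0.6  0.3]
11.5 10.55 [-6.6  0.4  2.2]
12.25 10.62 [-8.9  0.3  3.9]
13.0 10.67 [-10.3   0.3   5.8]
16.6833 0.019784632494425823
```

View pics/c4.png

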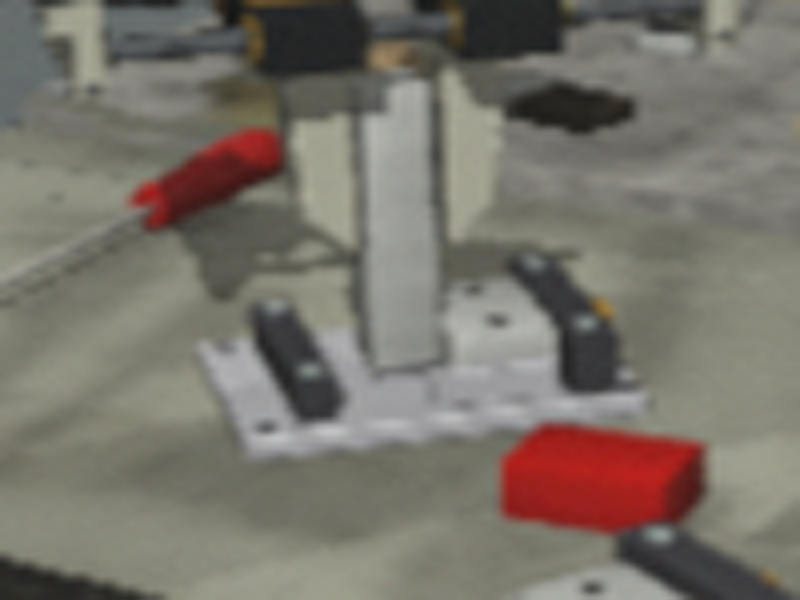

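Run:
```python
from push import *
manip.sleep(1); print(np.round(manip.current_tool_pos(),4),F().round(1),R.from_quat(manip.current_tcp_rot()).as_matrix()[:,2].round(3),manip.current_finger_gap())
manip.sleep(.5); print(np.round(manip.current_tool_pos(),4),F().round(1),manip.current_clock())
manip.hand_in()
```

```text
[0.6167 0.1669 0.0574] [-9.9 -0.   5.5] [-0.004 -0.001 -1.   ] 0.019549933341416616
[0.6167 0.1669 0.0574] [-10.    0.1   5.2] 18.6333
the job is handed in; nothing more can be done
```

I pushed the block in the wide-gap nest back to its stop with the upright spacer, and handed the job in still gripping and pressing at about 10 N. The interface gave no verdict.

- **Pick and lowering:** I gripped the spacer at 45 N, about 35 mm below its top. I turned it square to the nest and lowered its foot to about 4–5 mm above the nest floor without touching anything.
- **Push:** Contact came after about 5 mm of travel. The pin then resisted with 3–4 N, and the arm met a hard stop after about 10.5 mm. The highest reading I took was about 10 N.
- **Last checks:** Over 1.5 s the arm held still, with TCP height 57.4 mm, finger gap 19.6 mm and the tool vertical. In the final side view the spacer is upright and no brass pin shows between block and stop. The clock read 18.6 s of the 38 s allowed.
- **Small disagreements:** The measured end position was about 1.5 mm past where flush should be, which fits the camera calibration error. An upward force of about 5 N also showed while pressing, though the tool's height did not change.
- **Not checked:** The narrow nest, its block and the bystanders were not re-measured at the end. No contact with them showed in the force readings or the pictures.

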